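Release and open the cover of the gold ducat's tray

ROBOT

A 6-joint arm with a two-finger parallel gripper is mounted at the origin on the work surface. World frame = base frame: x ahead of the robot, y to its left, z up, the work surface at z = 0. Lengths are in m, angles in rad, forces in N, time in s.
With the tool pointing down it reaches from about 0.275 to 0.825 m from the base axis. Payload 4.9 kg.
Tool frame: the origin (TCP) lies at the very end of the fingers, on their centre line; the grasp point (between the pads) lies 19 mm behind it; z points along the fingers, y is the line along which they close (so a half turn about z gives the same grasp; the last joint's range is limited). The gripper opens to 85 mm and grips with 20 to 120 N. Pads are 22 mm wide; open, the fingers measure 114 mm over their backs; the gripper's body (76 mm by 85 mm) begins 54 mm behind the grasp point. The pads swing forward as they close: fully open they stand 13 mm farther back than shut.
Start: joints at [1.122, 0.326, -0.193, 1.052, 0, 1.437], TCP at [0.17, 0.523, 0.231] pointing down, gripper open.
Joint ranges: [-2.65, 2.65], [-0.97, 1.79], [-1.3, 1.35], [-1.93, 2.1], [-1.47, 1.37], [-3.14, 3.14]. Speed limits (rad/s): [2.57, 2.57, 3.14, 3.14, 3.14, 3.14].

INTERFACE

Orientations are given as a unit quaternion [w, x, y, z].
In Python, from plant import ctrl, cams, spotter gives the robot as it stands.
- The arm moves only by the shell command python3 -m crank 'ROWS' [FORCE]. ROWS is JSON, a list of rows, each a list of 7 numbers: the shift along the world's x, y, z each as a share of 0.2 m, from -1 to 1, then the turn, a rotation vector about the world's x, y, z each as a share of 90 degrees, from -1 to 1, then the opening, from 0 (shut) to 1 (fully open). In form: [[dx, dy, dz, ax, ay, az, jaw], ...]. A call has 1 to 10 rows; each row is the pose to reach, as a shift and turn from the pose commanded when the call began; what a row does not reach only later rows make up. A row lasts 1/8 s, in which the tool goes at most 62.5 mm and 10.7 degrees, less where a joint would pass 70% of its speed; a pose out of reach is approached as far as the arm can. A call with a number of a shift or a turn outside -1 to 1 is refused whole. A call with a gripper value outside its range is refused whole. The fingers move at their own pace and stop on an object; FORCE is the grip in N (left out, the last holds). Time passes only in rows, so rows that repeat a pose let the fingers close. It gives the time, the measured TCP pose, the force, the opening and the grip force at its end, in the units of the state.
- ctrl.sense(): the state, without advancing time (a new reading comes with each control period).
- cams.snapshot(name): name is "scene" or "top" or "wrist"; returns a dict with "pixels" (420x560x3 uint8, blue, green, red), "z_map" (420x560 float32, m along the optical axis (not along the pixel's ray), 0 where there is no reading), "camera_matrix" (3x3 intrinsics, pixels), "R" (3x3) and "t" (3): a world point X has camera coordinates R X + t; the wrist camera has in their place "tool_from_camera" (4x4, takes a point from camera to tool coordinates, whose origin is the TCP and whose axes are the flange's). Camera axes: x right, y down, z forward; pixel columns grow to the right and rows downward; lengths in m; the calibration is good to about 2 mm. The wrist camera is an equidistant fisheye: a pixel r from the principal point sees the ray r / f radians off the axis. A picture is of the moment at which its call begins: read the wrist's pose just before it.
- ctrl.sign_off(): hands the job in; it is judged then, once.
Trained networks look in a picture, given as the dict that the camera call returned (one of the last four; its "shot" number tells which), for a name from the list of things; names that differ only in an ending like _2 or _b are one class to them, and where a whole thing is asked for, a point or a joint stands for the part that bears it (a point fixed in the world has none). Each returns a list of dicts, best first, with "conf" (0 to 1); they miss things now and then, are a little off and sometimes report something else, mostly with a low value. They report only what shows in the picture. A call takes as long as a camera call.
- spotter.boxes_of(picture, label): "centre" ([x, y, z] in m, in the coordinates of the camera as it stood for that picture, good to about 4 mm: the middle of the surface that is visible of it).
- spotter.trace(picture, label): "pixels" (420x560 bool, what is visible of it).
- spotter.pinpoint(picture, label): "centre" ([x, y, z] in m, in the coordinates of the camera as it stood for that picture, good to about 4 mm: a listed point, or the origin of a listed thing).
The state is a dict: "time": time; "joint_positions": joint angles; "qvel": joint speeds; "joint_torque": joint torques, N m; "eef_pos": TCP position; "ee_rot": TCP orientation; "contact_force": force on the tool from outside, world axes, zero at the start; "moment": the same for the moment, N m; "opening": opening from 0.0 (shut) to 1.0 (fully open); "grip_force": force on a finger pad.
Only numpy, scipy, OpenCV 4.12 (cv2) and the standard library are available. Lean on these libraries where they do the work, as an engineer would, in place of code of your own. Each camera call takes 0.05 s, during which the arm holds its last target. There are 200 camera calls.

TASK

Open the walnut coin tray that holds the gold ducat: press its brass release tab down until the clear cover pops up, then take the black pull and swing the cover up and back until it stands upright or leans back, and let go. Keep the tray with the silver coin shut.

Things in the scene. Friction and masses are not known exactly. Their poses are not given: they have to be found in the camera images.
- ducat_tab_top (a point): Top centre of the gold ducat tray's brass release tab: 28 x 28 mm pad, 33 mm above the desk, in front of the fixed walnut tray (120 deep x 150 wide x 45 mm). Axes: z up, +x from tray front to back. Tips down when pressed: frees the cover at 4-5 mm, stops at 8 mm (2 N rising to 3-4 N), springs back. Its hook, 26 mm off towards +x, stands 17 mm above the pad. A twin tray holds a silver coin.
- ducat_pull (a point): Centre of the black pull on that tray's cover: barrel 16 mm across, 18 mm long in y; grip its flat ends, along y; it may turn between the fingers. Shut: 41 mm above the desk, 80 mm towards +y from the tab, free space all round, cover edge 30 mm behind (+x). Axes as the tab's when shut, turning with the cover: +x points at the fixed hinge line, 140 mm away, parallel to y, 41 mm above the desk.
- ducat_cover (a joint): Angle (rad) of that tray's clear, black-edged cover (110 x 132 x 8 mm, 70 g): 0 shut and latched, about 0.17 popped up once the tab has been pressed, 1.57 upright, 1.9 leaning fully back (stop). A stiff hinge keeps it where it is left; about 1 N at the pull swings it.
- thaler_cover (a joint): Opening angle (rad) of the cover of the other, equal tray, the one with the silver coin: 0 shut. It stays shut.

How it is judged:
On the way:
1. the tab has let the gold ducat's cover go and it has popped up (value of joint ducat_cover between 0.1 and 0.5 rad), for 0.1 s.
At the end, for the whole second after the job is handed in: The gold ducat's cover stands open by at least 1.3 rad (75 degrees), at rest and let go; the silver coin's cover is shut (below 0.05 rad) (value of joint ducat_cover above 1.3 rad and velocity of joint ducat_cover between -0.1 and 0.1 rad/s and value of joint thaler_cover below 0.05 rad); the robot touches nothing.
It fails at once if the silver coin's cover came open (value of joint thaler_cover above 0.08 rad).
It also fails if it takes over 43 s, if anything falls off the work surface, if the arm or the gripper's body presses on something with over 40 N, if the wrist force passes 120 N, or if a joint passes its speed limit or range.

## Working session

There is one attempt and no reset: what is moved stays moved. The work goes in short steps, Python scripts to look and compute and a shell command to move; the robot and the scene stay as the last step left them, time stands still between calls to the robot, and variables do not carry over. Pictures are saved under pics/ and viewed, at most 10 in all, crops included, and the job is handed in when it is done.

```bash
mkdir -p pics; cat > h.py <<'E'
import numpy as np, cv2
from plant import ctrl,cams,spotter
from scipy.spatial.transform import Rotation as Ro
def snap(n):
    s=ctrl.sense(); p=cams.snapshot(n)
    if n=="wrist":
        q=np.array(s["ee_rot"]); T=np.eye(4); T[:3,:3]=Ro.from_quat(q[[1,2,3,0]]).as_matrix(); T[:3,3]=s["eef_pos"]
        T=T@np.array(p["tool_from_camera"])
    else:
        T=np.eye(4); R=np.array(p["R"]); T[:3,:3]=R.T; T[:3,3]=-R.T@np.array(p["t"])
    return p,T
def w(T,c): return np.round(T[:3,:3]@np.array(c)+T[:3,3],4)
def find(p,T,l):
    for f in ("pinpoint","boxes_of"):
        for d in getattr(spotter,f)(p,l)[:3]: print(f,l,round(d["conf"],2),w(T,d["centre"]))
E
python3 - <<'E'
from h import *
for n in ("scene","top"):
    p,T=snap(n); cv2.imwrite(f"pics/{n}1.png",p["pixels"]); print(n)
    for l in ("ducat_tab_top","ducat_pull","ducat_cover","thaler_cover"): find(p,T,l)
print(ctrl.sense())
E
```

```text
scene
pinpoint ducat_tab_top 0.56 [0.4806 0.1106 0.0333]
boxes_of ducat_tab_top 0.62 [0.4877 0.111  0.0322]
pinpoint ducat_pull 0.91 [0.4825 0.1986 0.0386]
boxes_of ducat_pull 0.84 [0.5671 0.157  0.0403]Traceback (most recent call last):
  File "<stdin>", line 4, in <module>
  File "h.py", line 15, in find
    for d in getattr(spotter,f)(p,l)[:3]: print(f,l,round(d["conf"],2),w(T,d["centre"]))
             ~~~~~~~~~~~~~~~~~~^^^^^
ValueError: it knows: ducat_pull, ducat_tab_top
```

```bash
python3 - <<'E'
from h import *
p,T=snap("top"); cv2.imwrite("pics/top1.png",p["pixels"])
for l in ("ducat_tab_top","ducat_pull"): find(p,T,l)
K=p["camera_matrix"]; print(K,p["R"],p["t"])
print(ctrl.sense())
E
```

```text
pinpoint ducat_tab_top 0.84 [0.4854 0.1231 0.0335]
boxes_of ducat_tab_top 0.74 [0.4964 0.1249 0.0302]
pinpoint ducat_pull 0.7 [0.4817 0.1973 0.0441]
boxes_of ducat_pull 0.67 [0.5665 0.1624 0.0454]
[[407.12717742   0.         268.77518484]
 [  0.         407.12717742 208.97788008]
 [  0.           0.           1.        ]] [[ 0.10581868 -0.99438225  0.00252024]
 [-0.96207548 -0.10302087 -0.25258162]
 [ 0.25142232  0.02430319 -0.96757231]] [-0.08396256  0.57158186  0.67702032]
{'time': 0.5, 'joint_positions': array([ 1.12178829e+00,  3.26196953e-01, -1.92655963e-01,  1.05200628e+00,
        3.38387790e-05,  1.43662651e+00]), 'qvel': array([-3.14785387e-04, -4.36402409e-04, -6.39483679e-06, -2.63328152e-04,
       -4.49275876e-04,  6.94103981e-04]), 'joint_torque': array([-9.19052545e-04, -4.42962599e+01,  2.62537658e+01,  2.80223001e-03,
       -1.99497126e-04, -1.82947822e-06]), 'eef_pos': array([0.17027129, 0.52296369, 0.23126121]), 'ee_rot': array([-2.52416802e-05,  1.56769754e-01,  9.87635177e-01, -2.52432760e-05]), 'contact_force': array([-0.2541522 , -0.46150002, -0.04342919]), 'moment': array([ 0.0073874 ,  0.06651075, -0.03271443]), 'grip_force': 0.0, 'opening': 1.0018012449108917}
```

View pics/scene1.png

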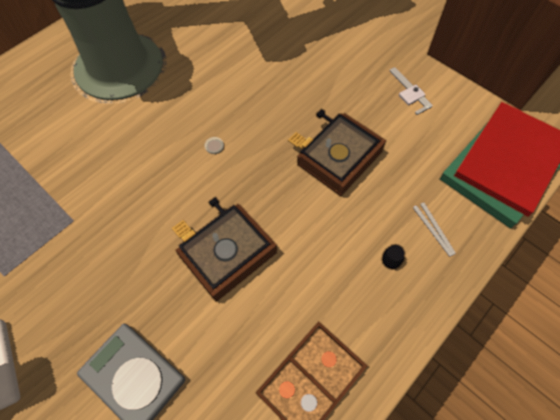

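View pics/top1.png

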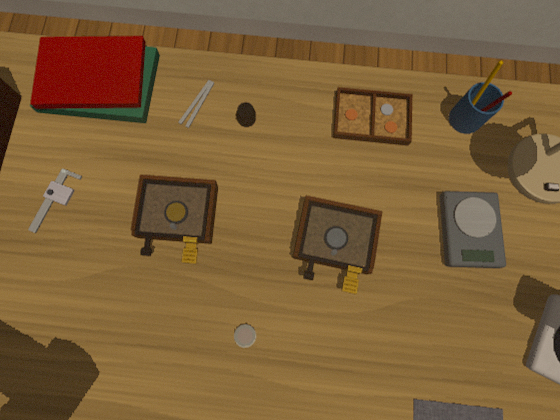

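The scene view shows the gold tray at (340,150) and the silver one at (226,248). In the top view the gold tray is at (176,210) with its tab at (190,250) and pull at (147,247), and the silver tray is at (337,236). I'll refine these by back-projecting onto planes of known height.

```bash
python3 - <<'E'
from h import *
p,T=snap("top"); K=p["camera_matrix"]; im=p["pixels"]; hsv=cv2.cvtColor(im,cv2.COLOR_BGR2HSV)
def bp(u,v,z):
    d=T[:3,:3]@np.linalg.solve(K,[u,v,1]); return np.round(T[:3,3]+d*(z-T[2,3])/d[2],4)
for l,z in (("ducat_tab_top",.033),("ducat_pull",.041)):
    for d in spotter.trace(p,l)[:2]:
        m=d["pixels"]; v,u=np.nonzero(m); print(l,d["conf"],len(u),u.mean(),v.mean(),u.min(),u.max(),v.min(),v.max(),bp(u.mean(),v.mean(),z))
# tray corner outline top (z=.045) from picture
for c in ((140,176),(217,181),(213,241),(135,237)): print(bp(*c,.045))
x0,y0,x1,y1=120,160,230,275
cv2.imwrite("pics/crop.png",cv2.resize(im[y0:y1,x0:x1],None,fx=5,fy=5,interpolation=cv2.INTER_CUBIC))
E
```

```text
ducat_tab_top 0.63 370 189.45675675675676 249.52702702702703 181 197 236 262 [0.4928 0.1193 0.033 ]
ducat_tab_top 0.63 3970 171.81083123425694 210.48942065491184 135 209 179 254 [0.5647 0.1652 0.033 ]
ducat_pull 0.84 4061 171.5648854961832 210.26052696380202 135 210 179 255 [0.5633 0.1636 0.041 ]
[0.6241 0.2353 0.045 ]
[0.63   0.0843 0.045 ]
[0.5118 0.0754 0.045 ]
[0.5037 0.2222 0.045 ]
```

View pics/crop.png

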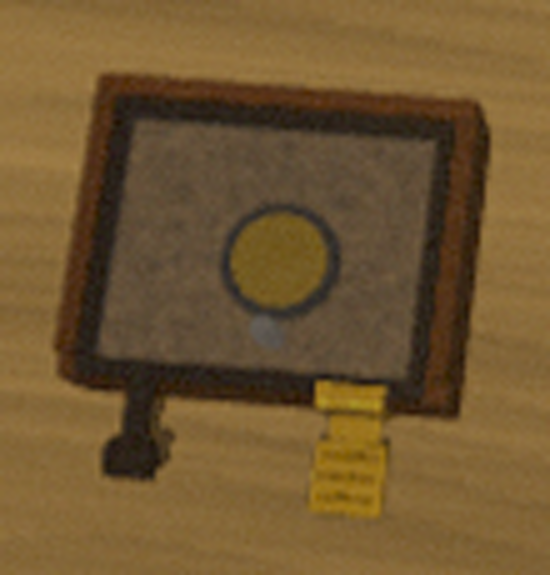

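```bash
python3 -m crank '[[0.3,-0.3,0,0,0,0.1,0.5],[0.6,-0.6,0,0,0,0.2,0],[0.9,-0.9,0,0,0,0.232,0],[1,-1,0,0,0,0.232,0],[1,-1,0,0,0,0.232,0]]' 20 && python3 -m crank '[[0.2,-0.3,0,0,0,0,0],[0.35,-0.6,0,0,0,0,0],[0.35,-0.87,0,0,0,0,0],[0.35,-0.87,0,0,0,0,0],[0.35,-0.87,0,0,0,0,0]]'
python3 - <<'E'
from h import *
p,T=snap("top"); K=p["camera_matrix"]
def bp(u,v,z):
    d=T[:3,:3]@np.linalg.solve(K,[u,v,1]); return np.round(T[:3,3]+d*(z-T[2,3])/d[2],4)
print("hand tab",bp(189.6,255.6,.033),"pull",bp(146.6,250.4,.041))
p,T=snap("wrist"); cv2.imwrite("pics/w1.png",p["pixels"]); print(p["camera_matrix"][:2])
for l in ("ducat_tab_top","ducat_pull"): find(p,T,l)
np.save("T.npy",T); s=ctrl.sense(); print(s["eef_pos"],s["ee_rot"],s["time"])
E
```

```text
time: 1.27
eef_pos: [0.3721, 0.3209, 0.2315]
ee_rot: [0.0, -0.023, 1.0, 0.0]
contact_force: [0.4, 0.4, 0.3]
opening: 0.002
grip_force: 0.0
time: 1.9
eef_pos: [0.4404, 0.1489, 0.2314]
ee_rot: [0.0, -0.024, 1.0, 0.0]
contact_force: [0.1, 0.1, 0.4]
opening: 0.005
grip_force: 0.0
hand tab [0.4814 0.1173 0.033 ] pull [0.4815 0.1972 0.041 ]
[[325.1922621    0.         278.70590455]
 [  0.         325.1922621  204.62745418]]
pinpoint ducat_tab_top 0.56 [0.4774 0.12   0.0318]
boxes_of ducat_tab_top 0.79 [0.4857 0.1197 0.033 ]
pinpoint ducat_pull 0.8 [0.4782 0.1945 0.0451]
boxes_of ducat_pull 0.57 [0.529 0.189 0.045]
[0.44002557 0.15016126 0.23125426] [-2.04850029e-05 -2.59819444e-02  9.99662411e-01  4.85779722e-05] 2.2
```

View pics/w1.png

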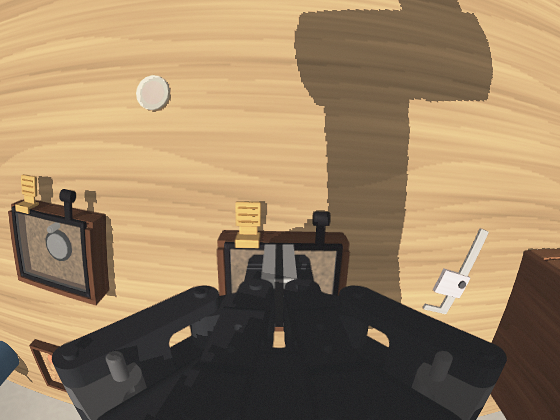

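The wrist view shows the gold tab pad at (249,214) and the pull at (321,218). They are 79 mm apart, which agrees with the top view: tab ≈ (0.480, 0.118), pull ≈ (0.480, 0.1965). The silver tray is well clear at (55,245). Next I press the tab.

```bash
python3 -m crank '[[0.1,-0.1,-0.25,0,0,0,0],[0.19,-0.16,-0.5,0,0,0,0],[0.19,-0.16,-0.75,0,0,0,0],[0.19,-0.16,-0.93,0,0,0,0],[0.19,-0.16,-0.93,0,0,0,0],[0.19,-0.16,-0.93,0,0,0,0]]' && python3 -m crank '[[0,0,-0.04,0,0,0,0],[0,0,-0.06,0,0,0,0],[0,0,-0.07,0,0,0,0],[0,0,-0.08,0,0,0,0],[0,0,-0.09,0,0,0,0],[0,0,-0.09,0,0,0,0],[0,0,-0.09,0,0,0,0]]'
python3 - <<'E'
from h import *
s=ctrl.sense();print(s["contact_force"],s["eef_pos"])
p,T=snap("top"); a=p["pixels"]
p,T=snap("scene"); cv2.imwrite("pics/press.png",np.hstack([cv2.resize(a[150:280,100:230],(400,400)),cv2.resize(p["pixels"][80:210,270:400],(400,400))]))
E
```

```text
time: 2.95
eef_pos: [0.4791, 0.1175, 0.0464]
ee_rot: [0.001, -0.025, 1.0, 0.0]
contact_force: [0.5, -0.1, 0.7]
opening: -0.001
grip_force: 0.0
time: 3.82
eef_pos: [0.4777, 0.117, 0.0271]
ee_rot: [-0.001, -0.025, 1.0, 0.0]
contact_force: [-2.6, -0.1, 2.0]
opening: -0.001
grip_force: 1.5
[-2.58235476 -0.10607054  1.95217768] [0.47765003 0.11700638 0.02709795]
```

View pics/press.png

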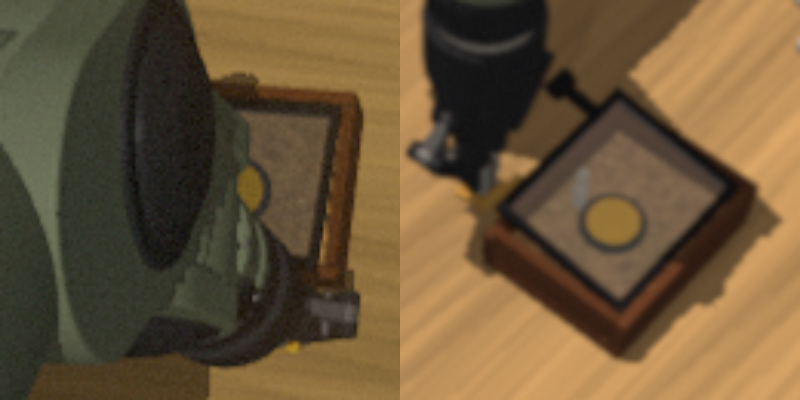

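The right-hand crop shows the cover's front edge lifted off the tray, with the pull near (562,85), so it looks popped. I'll retreat, open the fingers and check from the wrist.

```bash
python3 -m crank '[[-0.04,0,0.03,0,0,0,0],[-0.06,0,0.2,0,0,0,0],[-0.2,0,0.45,0,0,0,0],[-0.2,0.2,0.7,0,0,0,0.5],[-0.2,0.4,0.75,0,0,0,0.8],[-0.2,0.4,0.75,0,0,0,0.8],[-0.2,0.4,0.75,0,0,0,0.8]]'
python3 - <<'E'
from h import *
p,T=snap("wrist"); a=p["pixels"]
for l in ("ducat_tab_top","ducat_pull"): find(p,T,l)
f=p["camera_matrix"]
q,U=snap("scene"); find(q,U,"ducat_pull"); q2,U2=snap("top"); find(q2,U2,"ducat_pull")
cv2.imwrite("pics/pop.png",np.hstack([cv2.resize(a[100:320,150:370],(400,400)),cv2.resize(q["pixels"][80:210,270:400],(400,400))]))
s=ctrl.sense();print(s["contact_force"],s["eef_pos"])
E
```

```text
time: 4.8
eef_pos: [0.438, 0.1966, 0.1771]
ee_rot: [0.0, -0.025, 1.0, -0.0]
contact_force: [-0.6, 0.5, -0.5]
opening: 0.798
grip_force: 0.0
pinpoint ducat_tab_top 0.92 [0.4782 0.1168 0.0319]
boxes_of ducat_tab_top 0.84 [0.4801 0.1179 0.0332]
pinpoint ducat_pull 0.9 [0.4792 0.1972 0.0693]
boxes_of ducat_pull 0.76 [0.5485 0.1775 0.057 ]
pinpoint ducat_pull 0.73 [0.4826 0.1962 0.0619]
boxes_of ducat_pull 0.64 [0.5653 0.1581 0.0482]
pinpoint ducat_pull 0.61 [0.4872 0.2004 0.0639]
boxes_of ducat_pull 0.56 [0.5653 0.1626 0.0555]
[1.14545204 0.75380032 0.41137829] [0.4383229  0.19682207 0.17720238]
```

View pics/pop.png

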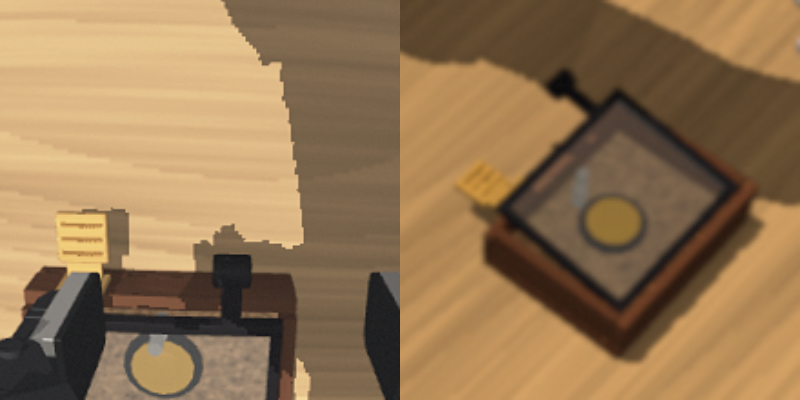

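The cover has popped: the pull is at (231,270) in the left crop, about (0.481, 0.197, 0.065), which matches 0.17 rad. Next I grip the pull.

```bash
python3 -m crank '[[0.215,0,-0.1,0,0,0,0.55],[0.215,0,-0.35,0,0,0,0.55],[0.215,0,-0.62,0,0,0,0.55],[0.215,0,-0.62,0,0,0,0.55],[0.215,0,-0.62,0,0,0,0.55],[0.215,0,-0.62,0,0,0,0],[0.215,0,-0.62,0,0,0,0],[0.215,0,-0.62,0,0,0,0],[0.215,0,-0.62,0,0,0,0],[0.215,0,-0.62,0,0,0,0]]' 25
```

```text
time: 6.6
eef_pos: [0.4826, 0.1974, 0.0539]
ee_rot: [0.001, -0.025, 1.0, 0.0]
contact_force: [2.7, 1.7, 2.5]
opening: 0.198
grip_force: 28.6
```

```bash
python3 -m crank '[[0.02,0,0.09,0,0,0,0],[0.045,0,0.15,0,0,0,0],[0.075,0.002,0.217,0,0,0,0],[0.11,0.003,0.275,0,0,0,0],[0.155,0.003,0.333,0,0,0,0],[0.205,0.004,0.383,0,0,0,0],[0.255,0.005,0.43,0,0,0,0],[0.255,0.005,0.43,0,0,0,0],[0.255,0.005,0.43,0,0,0,0]]'
```

```text
time: 7.72
eef_pos: [0.5322, 0.1987, 0.1398]
ee_rot: [-0.0, -0.025, 1.0, 0.001]
contact_force: [-0.5, 6.1, 0.7]
opening: 0.197
grip_force: 26.9
```

```bash
python3 -m crank '[[0.056,0.012,0.04,0,0,0,0],[0.117,0.016,0.075,0,0,0,0],[0.18,0.02,0.104,0,0,0,0],[0.247,0.023,0.126,0,0,0,0],[0.315,0.027,0.142,0,0,0,0],[0.385,0.03,0.15,0,0,0,0],[0.455,0.034,0.151,0,0,0,0],[0.525,0.037,0.146,0,0,0,0],[0.525,0.037,0.146,0,0,0,0],[0.525,0.037,0.146,0,0,0,0]]'
```

```text
time: 8.98
eef_pos: [0.6375, 0.2026, 0.1691]
ee_rot: [0.0, -0.024, 1.0, -0.003]
contact_force: [0.3, -6.1, 3.2]
opening: 0.197
grip_force: 24.6
```

```bash
python3 -m crank '[[0,0,0,0,0,0,0.55],[0,0,0,0,0,0,0.55],[0,0,0,0,0,0,0.55],[0,0,0.1,0,0,0,0.55],[0,0,0.3,0,0,0,0.55],[-0.2,0,0.5,0,0,0,0.55],[-0.7,0,0.5,0,0,0,0.55],[-0.7,0,0.5,0,0,0,0.55],[-0.7,0,0.5,0,0,0,0.55]]'
python3 - <<'E'
from h import *
p,T=snap("scene"); find(p,T,"ducat_pull"); cv2.imwrite("pics/end.png",p["pixels"])
p,T=snap("wrist"); find(p,T,"ducat_pull"); print(ctrl.sense()["contact_force"])
E
```

```text
time: 10.1
eef_pos: [0.4946, 0.2057, 0.2691]
ee_rot: [-0.0, -0.026, 1.0, 0.0]
contact_force: [0.8, 0.6, -0.2]
opening: 0.553
grip_force: 0.0
pinpoint ducat_pull 0.81 [0.6296 0.1986 0.1792]
boxes_of ducat_pull 0.75 [0.6279 0.1614 0.1135]
pinpoint ducat_pull 0.69 [0.6259 0.2033 0.1862]
boxes_of ducat_pull 0.56 [0.6204 0.1904 0.1164]
[0.29960004 0.04696019 0.61509224]
```

View pics/end.png

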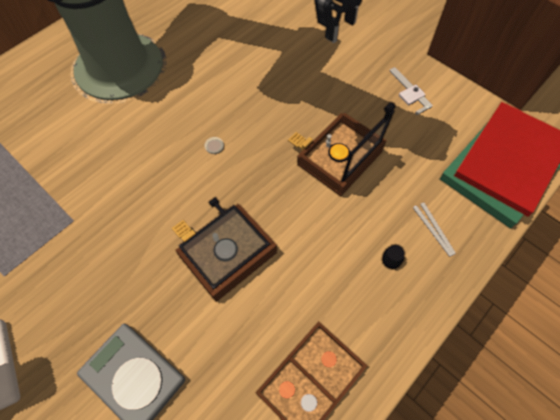

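The gold tray's cover stands upright, with its pull at (390,108). The silver tray at (226,248) is shut and the gripper is clear.

```bash
python3 -c "from plant import ctrl; print(ctrl.sign_off())"
```

```text
the job is handed in; nothing more can be done
None
```

The gold ducat's cover popped when I pressed its tab and now stands upright and let go, the silver coin's tray stayed shut, and the job was handed in at about 10 s (no verdict was returned).

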